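Call a colleague and point out the cup that lacks its lid

ROBOT

A 7-joint arm with a two-finger parallel gripper is mounted at the origin on a cart in front of the work surface, level with it; the furniture and walls round the work are solid. World frame = base frame: x ahead of the robot, y to its left, z up, the work surface at z = 0. Lengths are in m, angles in rad, forces in N, time in s.
With the tool pointing down it reaches from about 0.4 to 0.85 m from the base axis. Payload 10.4 kg.
Tool frame: the origin (TCP) lies between the finger pads; the fingertips stand 17 mm ahead of it and the grasp point (between the pads) lies 2 mm behind it; z points along the fingers, y is the line along which they close (so a half turn about z gives the same grasp; the last joint's range is limited). The gripper opens to 85 mm and grips with 20 to 120 N. Pads are 22 mm wide; open, the fingers measure 114 mm over their backs; the gripper's body (76 mm by 85 mm) begins 54 mm behind the grasp point. The pads swing forward as they close: fully open they stand 13 mm farther back than shut.
Start: joints at [1.232, 0.332, -0.065, 1.46, 0.022, 1.35, -0.088], TCP at [0.194, -0.594, 0.248] pointing down, gripper open.
Joint ranges: [-2.6, 2.6], [-0.5, 2.12], [-1.47, 1.34], [0.16, 2.42], [-1.27, 4.41], [0.06, 2.06], [-2.6, 2.6]. Speed limits (rad/s): [2.22, 2.22, 2.79, 2.79, 3.14, 3.14, 3.14].

INTERFACE

Orientations are given as a unit quaternion [x, y, z, w].
In Python, from workcell import readout, imaging, manip gives the robot as it stands. The module is installed in compiled form; this text tells all that it offers.
- The arm moves only by the shell command python3 -m crank 'ROWS' [OPENING] [FORCE]. ROWS is JSON, a list of rows, each a list of 4 numbers: the shift along the tool's x, y, z as a fraction of full scale, then the turn about the tool's z as a fraction of full scale. In form: [[x, y, z, yaw], ...]. A call has 1 to 5 rows; each row is the pose to reach, as a shift and turn from the pose commanded when the call began, along the tool's axes at that moment; what a row does not reach only later rows make up. Full scale, the value 1, is 400 mm for a shift and 60 degrees for a turn. A row lasts 1/12 s, in which the tool goes at most 41.7 mm and 7.16 degrees, less where a joint would pass 70% of its speed; a pose out of reach is approached as far as the arm can. A call with a number of a shift or a turn outside -1 to 1 is refused whole. A call with a gripper value outside its range is refused whole. OPENING is the gripper command: -1 is shut, 1 is fully open, values between are in proportion, set as the call begins (- or left out, the last holds). The fingers move at their own pace and stop on an object; FORCE is the grip in N (left out, the last holds). Time passes only in rows, so rows that repeat a pose let the fingers close. It gives the time, the measured TCP pose, the force, the opening and the grip force at its end, in the units of the state.
- readout.get_obs(): the state, without advancing time (a new reading comes with each control period).
- imaging.camera(name): name is "scene" or "top"; returns a dict with "color" (480x640x3 uint8, red, green, blue), "fx", "fy", "cx", "cy" (pixels), "rvec" (rotation vector, rad) and "tvec" (3), from world to camera coordinates, as OpenCV has them. Camera axes: x right, y down, z forward; pixel columns grow to the right and rows downward; lengths in m; the calibration is good to about 2 mm. A picture is of the moment at which its call begins. There is no depth.
- manip.hand_in(): hands the job in; it is judged then, once.
The state is a dict: "clock": time; "joint_pos": joint angles; "joint_velocities": joint speeds; "tau": joint torques, N m; "position": TCP position; "ee_rot": TCP orientation; "ft_force": force on the tool from outside, world axes, zero at the start; "torque": the same for the moment, N m; "grip_width": opening from 0.0 (shut) to 1.0 (fully open); "grasp_force": force on a finger pad.
Only numpy, scipy, OpenCV 4.12 (cv2) and the standard library are available. Lean on these libraries where they do the work, as an engineer would, in place of code of your own. Each camera call takes 0.05 s, during which the arm holds its last target. There are 200 camera calls.

TASK

Press the call button on the worktop all the way down and let it spring back. Then show the colleague which of the four sample containers grouped in front of the large grey tray stands open: bring the fingertips just above its mouth, a few centimetres clear, and stay there for two seconds; then point in the same way just above the larger of the two loose white lids lying between those containers and the button, which is the one that fits it, stay there for two seconds, and finish still pointing at it. Touch and shift none of the containers or lids, and do not bring the fingertips down close above any of the others.

Things in the scene. Friction and masses are not known exactly. Their poses are not given: they have to be found in the camera images.
- call_button (a joint): travel of the call button in m: 0 up, 0.006 fully down; a spring pushes it back up, about 4 N hold it fully down
- call_button_top (a point): centre of the top of the round grey call button (cap 36 mm across) on its low black housing fixed to the worktop, which is round, 52 mm across and 12 mm high; the raised button top is 22 mm above the worktop; it is pressed straight down
- open_cup: clear plastic measuring cup without a lid, open at the top, loose, 52 mm across at the rim and 42 mm high; origin at the centre of its underside, z up
- cup_mouth (a point): centre of the open mouth of that cup, level with its rim, 42 mm above the worktop
- wide_jar: closed jar with a white screw cap, 50 mm across and 77 mm high, loose; origin at the centre of its underside
- small_jar: closed specimen jar with a red screw cap, 44 mm across and 67 mm high, loose; origin at the centre of its underside
- slim_vial: closed slim sample vial with a white screw cap, 30 mm across and 84 mm high, loose; origin at the centre of its underside
- large_lid: the larger loose lid, a flat round white screw cap lying on the worktop, 58 mm across and 12 mm high; origin at the centre of its underside, z up
- large_lid_top (a point): centre of the top of the larger lid, 12 mm above the worktop
- small_lid: the smaller loose lid, a flat round white screw cap lying on the worktop, 38 mm across and 12 mm high; origin at the centre of its underside
There are look-alikes about, which are no part of the job. What is shaped like the open_cup but green or turquoise is not meant.

How it is judged:
By the outcome, as a careful person would: the job done as asked, in the order asked, and still so for the second after the job is handed in, with the robot touching nothing.
It also fails if it takes over 61 s, if anything falls off the work surface, if the arm or the gripper's body presses on something with over 40 N, if the wrist force passes 120 N, or if a joint passes its speed limit or range.

## Working session

There is one attempt and no reset: what is moved stays moved. The work goes in short steps, Python scripts to look and compute and a shell command to move; the robot and the scene stay as the last step left them, time stands still between calls to the robot, and variables do not carry over. Pictures are saved under pics/ and viewed, at most 10 in all, crops included, and the job is handed in when it is done.

```bash
mkdir -p pics; cat > h.py <<'E'
import numpy as np, cv2
from workcell import readout, imaging, manip
def ray(c,u,v,z):
    R=cv2.Rodrigues(np.array(c["rvec"],float))[0];t=np.array(c["tvec"],float).ravel()
    o=-R.T@t; d=R.T@np.array([(u-c["cx"])/c["fx"],(v-c["cy"])/c["fy"],1]); return o+d*(z-o[2])/d[2]
def proj(c,p):
    K=np.array([[c["fx"],0,c["cx"]],[0,c["fy"],c["cy"]],[0,0,1.]])
    return cv2.projectPoints(np.array([p],float),np.array(c["rvec"],float),np.array(c["tvec"],float),K,None)[0].ravel()
E
python3 - <<'E'
from h import *
import pickle
for n in("scene","top"):
    c=imaging.camera(n); pickle.dump(c,open(n+".pkl","wb")); cv2.imwrite(f"pics/{n}.png",c["color"][...,::-1])
    R=cv2.Rodrigues(np.array(c["rvec"],float))[0];print(n,c["fx"],-R.T@np.array(c["tvec"]).ravel())
o=readout.get_obs();print({k:np.round(o[k],3) for k in("clock","position","ee_rot","grip_width","ft_force")})
E
```

```text
scene 587.1081475080664 [-0.21274342  1.01026515  0.80806317]
top 532.6994744696 [0.48218731 0.01497201 1.30531442]
{'clock': np.float64(0.1), 'position': array([ 0.194, -0.594,  0.248]), 'ee_rot': array([ 0.988,  0.157, -0.   , -0.001]), 'grip_width': np.float64(1.0), 'ft_force': array([ 1.314,  0.243, -0.924])}
```

View pics/scene.png

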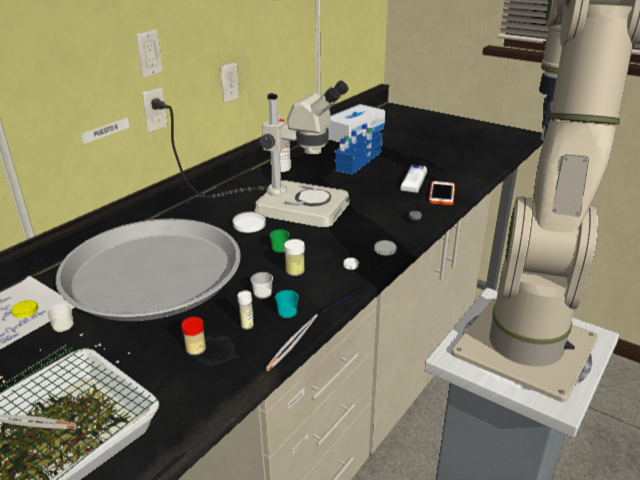

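View pics/top.png

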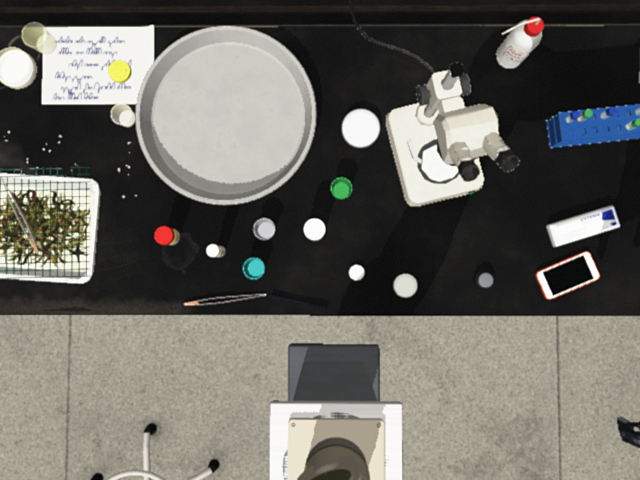

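The containers, in top pixels:
- Red-capped small jar (165,236), slim vial (215,251), clear cup (264,229) and white-capped wide jar (314,229).
- Green cup (341,188) and turquoise cup (254,268) are look-alikes.
- Lids: small (357,272) and larger (405,286). The white disc at (361,128) isn't between the containers and the button.
- Button: (486,281).

I'll confirm in an enlarged crop.

```bash
python3 - <<'E'
from h import *
import pickle
c=pickle.load(open("top.pkl","rb"))
cv2.imwrite("pics/crop.png",cv2.resize(c["color"][175:310,240:510,::-1],None,fx=2.96,fy=2.96,interpolation=cv2.INTER_CUBIC))
for n,u,v,z in(("cup",264,229,.042),("wide",314,229,.077),("vial",215,251,.084),("red",165,236,.067),("small",357,272,.012),("large",405,286,.012),("button",486,281,.022),("teal",254,268,.04),("green",341,188,.04)):
    print(n,np.round(ray(c,u,v,z),3))
s=pickle.load(open("scene.pkl","rb"))
for n,u,v,z in(("cup",262,279,.042),("large",385.5,247,.012),("button",415,214.5,.022)):
    print("scene",n,np.round(ray(s,u,v,z),3))
o=readout.get_obs();print(proj(c,o["position"]),proj(s,o["position"]))
E
```

```text
cup [0.565 0.17  0.042]
wide [0.563 0.05  0.077]
vial [0.512 0.277 0.084]
red [0.547 0.398 0.067]
small [ 0.463 -0.053  0.012]
large [ 0.43  -0.169  0.012]
button [ 0.443 -0.361  0.022]
teal [0.472 0.193 0.04 ]
green [ 0.664 -0.013  0.04 ]
scene cup [0.566 0.175 0.042]
scene large [ 0.43  -0.159  0.012]
scene button [ 0.445 -0.349  0.022]
[641.95532257 413.29605813] [545.6149626  131.83552202]
```

View pics/crop.png

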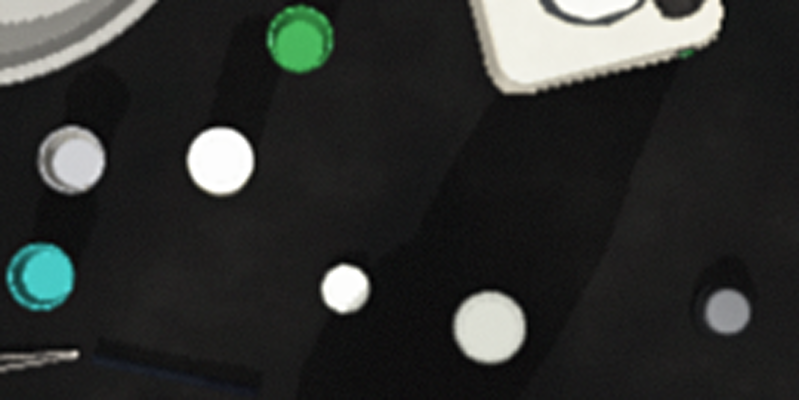

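The crop shows the cup's open interior at crop (72,160), with a solid white cap next to it. The larger lid is at (489,328), the smaller at (345,288), and the button at (727,312). I'll refine the button with blob centroids and work out the first move.

```bash
cat >> h.py <<'E'
from scipy.spatial.transform import Rotation as Ro
def frac(x,y,z):
    o=readout.get_obs(); R=Ro.from_quat(o["ee_rot"]).as_matrix()
    print("clock",o["clock"],"pos",np.round(o["position"],4),"F",np.round(o["ft_force"],1),"frac",np.round(R.T@(np.array([x,y,z])-o["position"])/.4,4))
E
python3 - <<'E'
from h import *
import pickle
for cam,items in(("top",(("cup",264,229,.042),("lid",405,286,.012),("but",486,280,.022))),("scene",(("lid",385,247,.012),("but",415,214,.022)))):
    c=pickle.load(open(cam+".pkl","rb")); g=cv2.cvtColor(c["color"],cv2.COLOR_RGB2GRAY)
    for n,u,v,z in items:
        t=g[v,u]*.6; n_,lab,st,ce=cv2.connectedComponentsWithStats((g>t).astype('u1')); l=lab[v,u]
        print(cam,n,ce[l].round(1),st[l],np.round(ray(c,*ce[l],z),4))
frac(.444,-.358,.12)
E
```

```text
top cup [264.5 228.3] [254 218  21  22 333] [0.5669 0.1687 0.042 ]
top lid [405.  285.1] [394 274  23  23 434] [ 0.4319 -0.1686  0.012 ]
top but [485.2 279.9] [478 273  15  15 173] [ 0.4451 -0.3591  0.022 ]
scene lid [384.9 247.3] [375 240  21  15 258] [ 0.4303 -0.1572  0.012 ]
scene but [415.3 214.7] [409 211  13   9  89] [ 0.4435 -0.3487  0.022 ]
clock 0.1 pos [ 0.194  -0.5938  0.2476] F [ 1.3  0.2 -0.9] frac [ 0.7773 -0.3659  0.3194]
```

```bash
python3 -m crank '[[0.78,-0.37,0.15,0],[0.78,-0.37,0.15,0],[0.78,-0.37,0.15,0],[0.78,-0.37,0.15,0],[0.78,-0.37,0.15,0]]' -1; python3 -c "
from h import *
frac(.4445,-.356,.11)"
```

```text
clock: 0.52
position: [0.344, -0.4512, 0.2121]
ee_rot: [0.988, 0.157, -0.0, -0.0]
ft_force: [0.9, -0.6, -1.0]
grip_width: 0.302
grasp_force: 0.0
clock 0.5167 pos [ 0.344  -0.4512  0.2121] F [ 0.9 -0.6 -1. ] frac [ 0.3127 -0.1482  0.2553]
```

```bash
python3 -m crank '[[0.313,-0.148,0.255,0],[0.313,-0.148,0.255,0],[0.313,-0.148,0.255,0],[0.313,-0.148,0.255,0],[0.313,-0.148,0.255,0]]'; python3 - <<'E'
from h import *
frac(.4445,-.356,.06)
ims=[]
for n in("scene","top"):
    c=imaging.camera(n); u,v=[int(round(k)) for k in proj(c,[.4445,-.356,.05])]
    ims.append(cv2.resize(c["color"][v-40:v+40,u-50:u+50,::-1],None,fx=4,fy=4,interpolation=cv2.INTER_CUBIC)); print(n,u-50,v-40)
    o=readout.get_obs()["position"]; print("tip",proj(c,o-[0,0,.017]),"tgt",proj(c,[.4445,-.356,.022]))
cv2.imwrite("pics/btn.png",np.hstack(ims))
E
```

```text
clock: 0.93
position: [0.4465, -0.3504, 0.1062]
ee_rot: [0.987, 0.161, -0.001, -0.003]
ft_force: [0.3, 0.9, 0.2]
grip_width: -0.001
grasp_force: 0.0
clock 0.9333 pos [ 0.4465 -0.3504  0.1062] F [0.3 0.9 0.2] frac [-0.0091  0.0125  0.1153]
scene 367 165
tip [417.17508125 192.41206718] tgt [416.21611784 213.64299071]
top 437 241
tip [492.65918923 281.2677141 ] tgt [483.93551276 280.20610094]
```

View pics/btn.png

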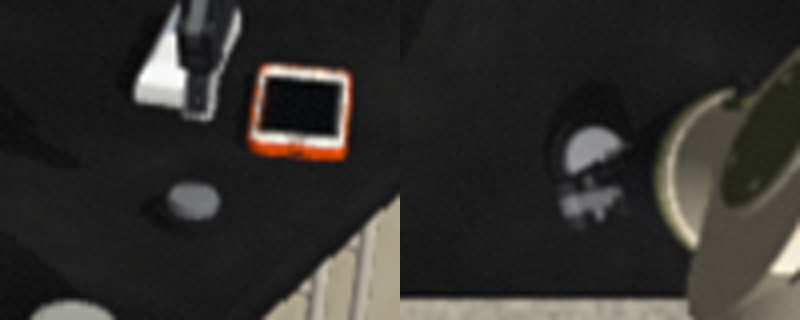

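Scene view: the fingertips show at (417,194), matching the forward-kinematics projection (417,192). The button cap is at (415,214). Next I descend to just above it.

```bash
python3 -c "
from h import *
frac(.4445,-.354,.055)"
```

```text
clock 1.0333 pos [ 0.4442 -0.3554  0.109 ] F [-0.4 -1.   0.5] frac [ 0.002  -0.0027  0.1351]
```

```bash
python3 -m crank '[[0.002,-0.003,0.07,0],[0.002,-0.003,0.135,0],[0.002,-0.003,0.135,0],[0.002,-0.003,0.135,0]]'; python3 -m crank '[[0,0,0.02,0],[0,0,0.035,0],[0,0,0.035,0]]'
```

```text
clock: 1.37
position: [0.4427, -0.3574, 0.0568]
ee_rot: [0.988, 0.156, -0.001, -0.0]
ft_force: [-0.1, -0.5, 0.3]
grip_width: 0.003
grasp_force: 0.0
clock: 1.62
position: [0.4439, -0.3567, 0.0426]
ee_rot: [0.988, 0.157, -0.0, 0.0]
ft_force: [-0.6, 0.3, -0.9]
grip_width: -0.002
grasp_force: 0.0
```

```bash
python3 -m crank '[[0,0.0,0.01,0],[0,0,0.015,0],[0,0,0.015,0],[0,0,0.015,0]]'
```

```text
clock: 1.95
position: [0.4444, -0.3567, 0.0371]
ee_rot: [0.988, 0.157, 0.0, 0.0]
ft_force: [0.4, -1.0, 1.3]
grip_width: -0.0
grasp_force: 1.0
```

```bash
python3 -m crank '[[0,0.0,0.006,0],[0,0,0.01,0],[0,0,0.01,0],[0,0,0.01,0]]'
```

```text
clock: 2.28
position: [0.4444, -0.3567, 0.0331]
ee_rot: [0.988, 0.157, 0.0, 0.0]
ft_force: [-0.4, -0.8, 6.1]
grip_width: 0.002
grasp_force: 3.0
```

```bash
python3 -m crank '[[0,0,0.004,0],[0,0,0.006,0],[0,0,0.006,0],[0,0,0.006,0]]'
```

```text
clock: 2.62
position: [0.4446, -0.3568, 0.0327]
ee_rot: [0.988, 0.157, 0.0, 0.001]
ft_force: [-8.1, 4.9, 28.1]
grip_width: -0.002
grasp_force: 14.0
```

```bash
python3 -m crank '[[0,0,-0.05,0],[0,0,-0.15,0],[0,0,-0.25,0],[0,0,-0.35,0],[0,0,-0.45,0]]'; python3 - <<'E'
from h import *
frac(.567,.171,.24)
import pickle
c=imaging.camera("scene");g=cv2.cvtColor(c["color"],cv2.COLOR_RGB2GRAY);n,l,s,ce=cv2.connectedComponentsWithStats((g>g[214,415]*.6).astype('u1'));print(ce[l[214,415]],s[l[214,415]])
E
```

```text
clock: 3.03
position: [0.4436, -0.3558, 0.2118]
ee_rot: [0.988, 0.157, -0.0, -0.0]
ft_force: [1.5, -0.6, 0.1]
grip_width: -0.001
grasp_force: 0.0
clock 3.0333 pos [ 0.4436 -0.3558  0.2118] F [ 1.5 -0.6  0.1] frac [ 0.7024 -1.1558 -0.0699]
[415.3258427  214.70786517] [409 211  13   9  89]
```

```bash
python3 -m crank '[[0.6,-1.0,-0.07,0],[0.6,-1.0,-0.07,0],[0.6,-1.0,-0.07,0],[0.6,-1.0,-0.07,0],[0.6,-1.0,-0.07,0]]';python3 -m crank '[[0.42,-0.69,0,0],[0.42,-0.69,0,0],[0.42,-0.69,0,0],[0.42,-0.69,0,0],[0.42,-0.69,0,0]]'; python3 -c "
from h import *
frac(.567,.171,.24)"
```

```text
clock: 3.5
position: [0.4902, -0.1515, 0.2224]
ee_rot: [0.988, 0.157, -0.0, -0.0]
ft_force: [0.7, -0.9, 0.4]
grip_width: 0.002
grasp_force: 0.0
clock: 3.92
position: [0.5379, 0.0512, 0.2223]
ee_rot: [0.988, 0.157, -0.0, 0.0]
ft_force: [0.8, -0.6, 0.4]
grip_width: -0.001
grasp_force: 0.0
clock 3.9167 pos [0.5379 0.0512 0.2223] F [ 0.8 -0.6  0.4] frac [ 0.1621 -0.2621 -0.0442]
```

Moving above the cup, staying high, then looking.

```bash
python3 -m crank '[[0.162,-0.262,0,0],[0.162,-0.262,0,0],[0.162,-0.262,0,0],[0.162,-0.262,0,0],[0.162,-0.262,0,0]]';python3 -m crank '[[0,0,0.1,0],[0,0,0.2,0],[0,0,0.22,0],[0,0,0.22,0],[0,0,0.22,0]]'; python3 - <<'E'
from h import *
frac(.567,.171,.094)
ims=[]
for n in("scene","top"):
    c=imaging.camera(n); u,v=[int(round(k)) for k in proj(c,[.567,.171,.06])]
    ims.append(cv2.resize(c["color"][v-50:v+50,u-50:u+50,::-1],None,fx=4,fy=4,interpolation=cv2.INTER_CUBIC)); print(n,u-50,v-50)
    o=readout.get_obs()["position"]; print("tip",proj(c,o-[0,0,.017]),"tgt",proj(c,[.567,.171,.042]))
cv2.imwrite("pics/cup.png",np.hstack(ims))
E
```

```text
clock: 4.33
position: [0.5663, 0.1721, 0.2217]
ee_rot: [0.987, 0.16, -0.001, -0.001]
ft_force: [0.4, -0.3, 0.0]
grip_width: 0.002
grasp_force: 0.0
clock: 4.75
position: [0.5676, 0.1683, 0.1359]
ee_rot: [0.988, 0.157, 0.0, 0.0]
ft_force: [-0.3, -0.3, 1.4]
grip_width: 0.001
grasp_force: 0.0
clock 4.75 pos [0.5676 0.1683 0.1359] F [-0.3 -0.3  1.4] frac [ 0.0007 -0.0068  0.1047]
scene 213 222
tip [261.30591092 248.95692733] tgt [263.02721406 278.07537484]
top 213 178
tip [260.1337599 225.217985 ] tgt [263.56008098 228.21373154]
```

View pics/cup.png

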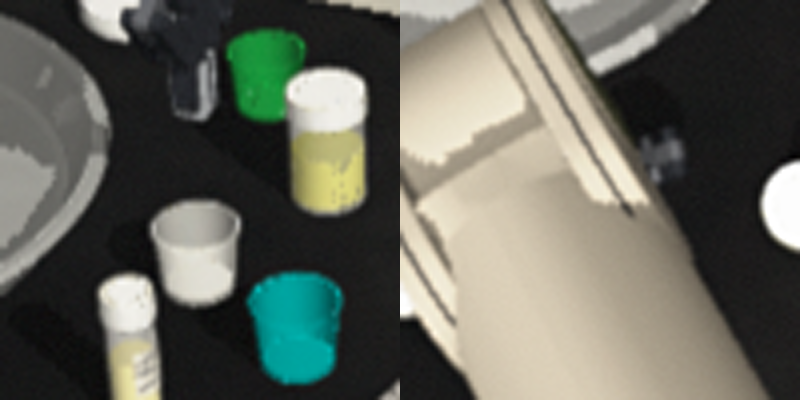

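Scene view: the fingertips at (262,252) stand right above the open cup's mouth, whose centre is at (262,279). It is clear, with neither a lid nor any green. I descend to about 35 mm clear and hold.

```bash
python3 -m crank '[[0,-0.003,0.06,0],[0,-0.003,0.1,0],[0,-0.003,0.102,0],[0,-0.003,0.102,0],[0,-0.003,0.102,0]]'
H='[[0,0,0,0],[0,0,0,0],[0,0,0,0],[0,0,0,0],[0,0,0,0]]'
python3 -m crank '[[0,0,0,0],[0,0,0,0],[0,0,0,0],[0,0,0,0],[0,0,0,0]]'
python3 -m crank '[[0,0,0,0],[0,0,0,0],[0,0,0,0],[0,0,0,0],[0,0,0,0]]' >/dev/null
python3 -m crank '[[0,0,0,0],[0,0,0,0],[0,0,0,0],[0,0,0,0],[0,0,0,0]]' >/dev/null
python3 -m crank '[[0,0,0,0],[0,0,0,0],[0,0,0,0],[0,0,0,0],[0,0,0,0]]' >/dev/null
python3 -m crank '[[0,0,0,0],[0,0,0,0],[0,0,0,0],[0,0,0,0],[0,0,0,0]]' >/dev/null
python3 -m crank '[[0,0,0,0],[0,0,0,0],[0,0,0,0],[0,0,0,0],[0,0,0,0]]' >/dev/null
python3 -m crank '[[0,0,0,0],[0,0,0,0],[0,0,0,0],[0,0,0,0],[0,0,0,0]]'
```

```text
clock: 5.27
position: [0.5678, 0.1704, 0.0959]
ee_rot: [0.988, 0.157, 0.001, -0.0]
ft_force: [0.2, -0.5, 0.5]
grip_width: -0.002
grasp_force: 0.0
clock: 5.68
position: [0.5669, 0.1701, 0.0942]
ee_rot: [0.988, 0.157, 0.0, 0.0]
ft_force: [0.2, 0.4, 0.6]
grip_width: -0.0
grasp_force: 0.0
clock: 8.18
position: [0.5668, 0.1701, 0.0939]
ee_rot: [0.988, 0.157, 0.0, 0.0]
ft_force: [-0.3, -1.0, 0.5]
grip_width: -0.003
grasp_force: 0.0
```

Held 2.5 s. Raise straight up, then work out the move to the larger lid (0.431, -0.165).

```bash
python3 -m crank '[[0,0,-0.1,0],[0,0,-0.2,0],[0,0,-0.3,0],[0,0,-0.34,0],[0,0,-0.34,0]]'; python3 -c "
from h import *
frac(.431,-.165,.22)"
```

```text
clock: 8.6
position: [0.5686, 0.1711, 0.2351]
ee_rot: [0.988, 0.157, 0.004, -0.0]
ft_force: [0.8, -0.2, -0.4]
grip_width: 0.005
grasp_force: 0.0
clock 8.6 pos [0.5686 0.1711 0.2351] F [ 0.8 -0.2 -0.4] frac [-0.5882  0.6918  0.0338]
```

```bash
python3 -m crank '[[-0.588,0.692,0.02,0],[-0.588,0.692,0.02,0],[-0.588,0.692,0.02,0],[-0.588,0.692,0.02,0],[-0.588,0.692,0.02,0]]'; python3 -c "
from h import *
frac(.431,-.165,.22)"
```

```text
clock: 9.02
position: [0.4865, -0.0244, 0.2247]
ee_rot: [0.988, 0.157, -0.0, -0.0]
ft_force: [1.0, -0.4, 1.0]
grip_width: 0.002
grasp_force: 0.0
clock 9.0167 pos [ 0.4865 -0.0244  0.2247] F [ 1.  -0.4  1. ] frac [-0.241   0.2911  0.0118]
```

```bash
python3 -m crank '[[-0.241,0.291,0.01,0],[-0.241,0.291,0.01,0],[-0.241,0.291,0.01,0],[-0.241,0.291,0.01,0],[-0.241,0.291,0.01,0]]'; python3 -m crank '[[0,0,0.1,0],[0,0,0.2,0],[0,0,0.27,0],[0,0,0.27,0],[0,0,0.27,0]]'; python3 - <<'E'
from h import *
frac(.431,-.165,.063)
ims=[]
for n in("scene","top"):
    c=imaging.camera(n); u,v=[int(round(k)) for k in proj(c,[.431,-.165,.03])]
    ims.append(cv2.resize(c["color"][v-50:v+50,u-50:u+50,::-1],None,fx=4,fy=4,interpolation=cv2.INTER_CUBIC)); print(n,u-50,v-50)
    o=readout.get_obs()["position"]; print("tip",proj(c,o-[0,0,.017]),"tgt",proj(c,[.431,-.165,.012]))
cv2.imwrite("pics/lid.png",np.hstack(ims))
E
```

```text
clock: 9.43
position: [0.4294, -0.169, 0.2205]
ee_rot: [0.988, 0.153, -0.001, 0.001]
ft_force: [0.1, 0.1, 0.4]
grip_width: -0.002
grasp_force: 0.0
clock: 9.85
position: [0.4317, -0.1626, 0.1127]
ee_rot: [0.988, 0.158, -0.001, -0.001]
ft_force: [0.7, 0.1, 0.9]
grip_width: -0.003
grasp_force: 0.0
clock 9.85 pos [ 0.4317 -0.1626  0.1127] F [0.7 0.1 0.9] frac [-0.0032  0.0055  0.1242]
scene 337 190
tip [386.860681   217.51464551] tgt [386.21128429 245.97888115]
top 355 236
tip [408.11208587 285.86583919] tgt [403.50803747 285.45986886]
```

View pics/lid.png

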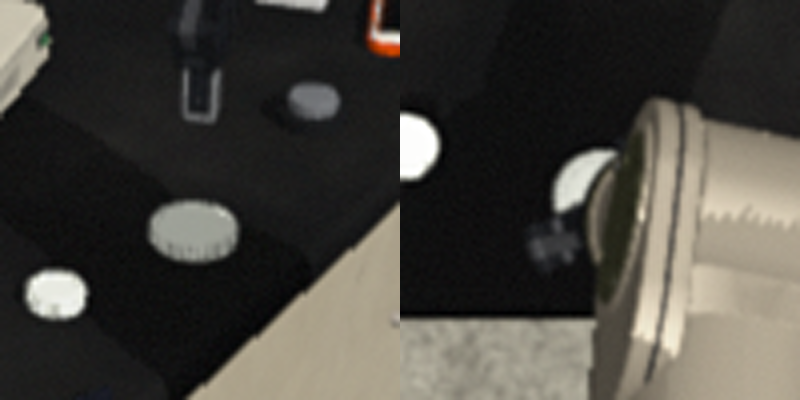

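The fingertips at (387,220) stand above the larger lid, whose top centre is at (385.5,246). The smaller lid at (351,263) is well aside. I descend and hold.

```bash
python3 -m crank '[[-0.002,0.006,0.07,0],[-0.002,0.006,0.115,0],[-0.002,0.006,0.12,0],[-0.002,0.006,0.12,0],[-0.002,0.006,0.12,0]]'
python3 -m crank '[[0,0,0,0],[0,0,0,0],[0,0,0,0],[0,0,0,0],[0,0,0,0]]'
python3 -m crank '[[0,0,0,0],[0,0,0,0],[0,0,0,0],[0,0,0,0],[0,0,0,0]]' >/dev/null
python3 -m crank '[[0,0,0,0],[0,0,0,0],[0,0,0,0],[0,0,0,0],[0,0,0,0]]' >/dev/null
python3 -m crank '[[0,0,0,0],[0,0,0,0],[0,0,0,0],[0,0,0,0],[0,0,0,0]]' >/dev/null
python3 -m crank '[[0,0,0,0],[0,0,0,0],[0,0,0,0],[0,0,0,0],[0,0,0,0]]' >/dev/null
python3 -m crank '[[0,0,0,0],[0,0,0,0],[0,0,0,0],[0,0,0,0],[0,0,0,0]]' >/dev/null
python3 -m crank '[[0,0,0,0],[0,0,0,0],[0,0,0,0],[0,0,0,0],[0,0,0,0]]'
python3 -c "
from h import *
print(manip.hand_in())"
```

```text
clock: 10.37
position: [0.4336, -0.1661, 0.0672]
ee_rot: [0.988, 0.157, 0.001, 0.001]
ft_force: [-0.2, -0.7, 0.4]
grip_width: -0.006
grasp_force: 0.0
clock: 10.78
position: [0.4325, -0.1659, 0.0656]
ee_rot: [0.988, 0.157, 0.0, 0.0]
ft_force: [-0.2, 0.2, -0.3]
grip_width: -0.002
grasp_force: 0.0
clock: 13.28
position: [0.4324, -0.1658, 0.0654]
ee_rot: [0.988, 0.157, 0.0, 0.0]
ft_force: [-0.0, -0.6, 0.3]
grip_width: 0.001
grasp_force: 0.0
the job is handed in; nothing more can be done
None
```

I pressed the button fully down and it sprang back, held the fingertips about 35 mm above the open clear cup for 2.5 s, then held them about 36 mm above the larger lid for 2.5 s, and handed the job in at about 13 s still pointing at the lid; the only contact felt was with the button.

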